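Latch a print cartridge into its dock

ROBOT

A 6-joint arm with a two-finger parallel gripper is mounted at the origin on the work surface. World frame = base frame: x ahead of the robot, y to its left, z up, the work surface at z = 0. Lengths are in mm, angles in rad, forces in N, time in s.
With the tool pointing down it reaches from about 350 to 975 mm from the base axis. Payload 7.1 kg.
Tool frame: the origin (TCP) lies at the very end of the fingers, on their centre line; the grasp point (between the pads) lies 19 mm behind it; y points along the fingers, x is the direction in which the jaws open and shut, and the axes are right-handed (so a half turn about y gives the same grasp; the last joint's range is limited). The gripper opens to 88 mm and grips with 3 to 60 N. Pads are 20 mm wide; open, the fingers measure 115 mm over their backs; the gripper's body (75 mm by 178 mm) begins 61 mm behind the grasp point.
Start: joints at [-1.264, 0.423, 1.63, -0, 1.089, -0.019], TCP at [200.059, -592.099, 187.875] pointing down, gripper open.
Joint ranges: [-3, 3], [-0.9, 2.11], [0.09, 2.58], [-1.31, 4.45], [0.11, 2.69], [-2.54, 2.54]. Speed limits (rad/s): [2.39, 2.39, 3.01, 3.14, 3.14, 3.14].

INTERFACE

Orientations are given as a rotation vector (axis times angle).
In Python, from workcell import ctrl gives the robot as it stands. The module is installed in compiled form; this text tells all that it offers.
- The arm moves only by the tool carry_out, never from a script. Its arguments are lists of equal length, an entry for each row: "delta_pos": the shift along the tool's x, y, z in cm, a list of three; "rotation": the turn, a rotation vector about the tool's x, y, z in rad, a list of three. In form: {"delta_pos": [[dx, dy, dz], ...], "rotation": [[wx, wy, wz], ...]}. A call has 1 to 12 rows; each row is the pose to reach, as a shift and turn from the pose commanded when the call began, along the tool's axes at that moment; what a row does not reach only later rows make up. A row lasts 1/12 s, in which the tool goes at most 41.7 mm and 7.16 degrees, less where a joint would pass 70% of its speed; a pose out of reach is approached as far as the arm can. A call with a gripper value outside its range is refused whole. "hand" is the closure in counts, from 0 (fully open) to 255 (shut), set as the call begins (left out, the last holds). The fingers move at their own pace and stop on an object; the grip force is fixed at half the most. Time passes only in rows, so rows that repeat a pose let the fingers close. It gives the time, the measured TCP pose, the force and the opening at its end, in the units of the state.
- ctrl.get_obs(): the state, without advancing time (a new reading comes with each control period).
- ctrl.get_image(name): name is "scene" or "side" or "wrist"; returns the picture (400x640x3 uint8, red, green, blue); there is no depth.
- ctrl.camera_info(name): a dict with "fov_y" (degrees; the focal length in pixels is half the picture's height over the tangent of half this angle, whatever the lens; pixels are square), "cx", "cy" (the principal point, pixels), "k1" (the pictures are not rectified: a ray, as slopes to the right and down, at radius r is drawn at 1 + k1 r^2 times it, then the intrinsics apply), "R" (3x3) and "t" (3): a world point X has camera coordinates R X + t; the wrist camera has in their place "T_tool_cam" (4x4, takes a point from camera to tool coordinates, whose origin is the TCP and whose axes are the tool frame's). Camera axes: x right, y down, z forward; pixel columns grow to the right and rows downward; lengths in mm; the calibration is good to about 2 mm. A picture is of the moment at which its call begins: read the wrist's pose just before it. camera_info takes no time and is no camera call.
- ctrl.close_job(): hands the job in, once; it reports no verdict.
The state is a dict: "t": time; "qpos": joint angles; "qvel": joint speeds; "joint_torque": joint torques, N m; "ee_pos": TCP position; "orientation": TCP orientation; "ft_force": force on the tool from outside, world axes, zero at the start; "moment": the same for the moment, N m; "width": finger opening in mm.
Only numpy, scipy, OpenCV 4.12 (cv2) and the standard library are available. Lean on these libraries where they do the work, as an engineer would, in place of code of your own. Each camera call takes 0.05 s, during which the arm holds its last target.

TASK

In the dock whose lever is open, push the cartridge along its channel until it is fully home against the end stop, then push that dock's lever over its dead point until it snaps into lock. Only push with the fingers: do not lift or tip any cartridge, and leave the other, already locked dock and everything else on the table where it is.

Things in the scene. Friction and masses are not known exactly. Their poses are not given: they have to be found in the camera images.
- dock_a: the dock to work on: lever open at the start; left or right one of two alike. Aluminium plate 235 x 90 x 12 mm fixed to the table. Origin: centre of underside; x runs along the channel from the open mouth (plate ends at x=-120 mm) to the end stop, y to the lever side (left), z up. Guide walls 15 mm high above the plate, inner faces y=+-32 mm, x=-50 to 100 mm. Lever bracket at x=35, y=60, 68 mm high
- stop_a (a point): centre of the face of dock_a's dark end stop (stop 90 mm wide, top 62 mm above the table), at x=100, y=0, z=37 mm in the dock's frame, same axes; the cartridge is home when its front face touches it: its origin is then at x=40 mm and its rear face at x=-20 mm in the dock's frame
- cart_a: the cartridge to push home: grey plastic, 120 mm long (its x, towards the stop), 60 mm wide, about 300 g, loose on dock_a's plate (12 mm above the table), 2 mm play to each guide wall. Rear 66 mm is a low shelf 35 mm high, front 54 mm is 65 mm high. Origin: centre of the underside; flat rear face at x=-60 mm. Starts 30 to 60 mm short of home
- lever_a (a joint): angle (rad) of dock_a's lever: 0 open, handle leaning outwards (dock's +y) 30 deg from upright; 1.745 locked, leaning inwards over the channel 70 deg from upright. Dead point at 0.65 (handle just past upright): a spring drives it from there to either end stop, 0.35 to 0.5 N m at the ends; 5 to 12 N sideways near the ball carries it over
- hinge_a (a point): centre of dock_a's lever hinge, x=35, y=58, z=58 mm in the dock's frame; the axis is parallel to the dock's x. A 45 mm hold-down arm, 14 mm wide, turns with the handle: upright when open; locked, it lies 2 mm above the cartridge's low shelf just behind the tall part. With the cartridge over 4 mm short of home it strikes the tall part and cannot lock
- lever_a_ball (a point): centre of the 22 mm black ball at the end of dock_a's lever handle, 90 mm from the hinge axis, in the dock's plane x=35 mm; 136 mm above the table when open, 148 mm upright, 89 mm locked. The handle bar is 10 mm thick with a 15 mm sleeve on its outer part
- dock_b: the other dock, same construction and frame as dock_a, its cartridge home and its lever locked; to be left alone
- cart_b: the cartridge in dock_b, same shape and frame as cart_a, home from the start; to be left alone
- lever_b (a joint): hinge angle (rad) of dock_b's lever, same meaning as lever_a; locked (1.745) at the start
- cart_spare: a spare cartridge of the same shape lying loose on the table at the left; bystander, origin centre of the underside
- cleaner: white plastic bottle, 66 mm diameter, 170 mm tall, behind the docks; bystander, origin centre of the underside
- label_roll: roll of labels, 100 mm outer diameter, 50 mm tall, lying flat behind the docks; bystander, origin centre of the underside
- driver: screwdriver lying flat at the left front; bystander, lies along its x
- spanner: steel spanner lying flat on the right; bystander, lies along its x
- cup: steel cup, 72 mm rim diameter, 85 mm tall, on the right; bystander, origin centre of the underside
- roller: steel guide roller, 30 mm diameter, 30 mm tall, standing between the mouths of the docks; bystander, origin centre of the underside
Not all that is in view belongs to the job. Leave any purple look-alike of the cart_a alone.

How it is judged (in metres and radians):
On the way, in this order (a step that is already met when the one before it is completed fails the run):
1. the cartridge is fully home while the lever is still open (x of cart_a in the frame of dock_a between 0.0365 and 0.044 m and y of cart_a in the frame of dock_a between -0.004 and 0.004 m and z of cart_a in the frame of dock_a below 0.016 m and angle between cart_a's own z axis and vertical below 0.05 rad and value of joint lever_a below 0.5 rad), for 0.1 s.
2. the lever has snapped into lock (value of joint lever_a above 1.69 rad), for 0.2 s.
At the end, for the whole second after the job is handed in: The cartridge lies flat at rest in its channel within 3.5 mm of the end stop, its lever rests locked (within 0.055 rad of its end); the other dock's cartridge is still home and its lever locked; the bystanders are within 20 mm of where they were (x of cart_a in the frame of dock_a between 0.0365 and 0.044 m and y of cart_a in the frame of dock_a between -0.004 and 0.004 m and z of cart_a in the frame of dock_a below 0.016 m and angle between each of cart_a, cart_b's own z axis and vertical below 0.05 rad and value of joint each of lever_a, lever_b above 1.69 rad and linear speed of cart_a below 0.01 m/s and x of cart_b in the frame of dock_b between 0.0365 and 0.044 m and y of cart_b in the frame of dock_b between -0.004 and 0.004 m and z of cart_b in the frame of dock_b below 0.016 m and distance of each of cart_spare, cleaner, label_roll, driver, spanner, cup, roller from where it was at the start of the episode below 0.02 m); the robot touches nothing.
It fails at once if a dock's cartridge is lifted 10 mm off its bed or tipped ((z of cart_a in the frame of dock_a above 0.022 m or angle between cart_a's own z axis and vertical above 0.2 rad) or (z of cart_b in the frame of dock_b above 0.022 m or angle between cart_b's own z axis and vertical above 0.2 rad)).
It fails at once if the other dock's lever is opened (value of joint lever_b below 1.4 rad).
It fails at once if a bystander is moved by 20 mm or lifted (distance of any of cart_spare, cleaner, label_roll, driver, spanner, cup, roller from where it was at the start of the episode above 0.02 m).
It also fails if it takes over 48 s, if anything falls off the work surface, if the arm or the gripper's body presses on something with over 40 N, if the wrist force passes 120 N, or if a joint passes its speed limit or range.

## Working session

There is one attempt and no reset: what is moved stays moved. The work goes in short steps, Python scripts to look and compute and a tool call to move; the robot and the scene stay as the last step left them, time stands still between calls to the robot, and variables do not carry over. Pictures are saved under pics/ and viewed, and the job is handed in when it is done.

Besides the shell and the picture viewer there is one more tool, called after ">>>" as name(argument=value, ...), one argument or row to a line, values as JSON. carry_out: Moves the arm, as the interface text tells. Its arguments: {"type":"object","properties":{"delta_pos":{"type":"array","items":{"type":"array","items":{"type":"number"}}},"rotation":{"type":"array","items":{"type":"array","items":{"type":"number"}}},"hand":{"type":"number"}},"required":["delta_pos","rotation"]}

```bash
mkdir -p pics; ls; python3 - <<'E'
from workcell import ctrl
import cv2
o=ctrl.get_obs(); print(o)
for n in ("scene","side","wrist"):
    print(n,ctrl.camera_info(n))
    im=ctrl.get_image(n); cv2.imwrite(f"pics/{n}0.png",im[:,:,::-1])
E
```

```text
pics
{'t': 0.0, 'qpos': array([-1.26401143e+00,  4.23846557e-01,  1.63070168e+00, -1.89396858e-05,
        1.08858865e+00, -1.89830096e-02]), 'qvel': array([ 0.00019417,  0.00072776, -0.00046485, -0.00016818, -0.00060656,
        0.00091123]), 'joint_torque': array([-1.64549027e-03, -5.44638956e+01, -2.73671025e+01,  6.43301150e-02,
        2.27194384e-02, -1.09589748e-04]), 'ee_pos': array([ 199.86518141, -591.52972614,  187.0935801 ]), 'orientation': array([-1.34495268,  0.96685329, -0.96478726]), 'ft_force': array([0.33930435, 0.41378208, 0.48477209]), 'moment': array([-0.03550517,  0.01844585, -0.01707187]), 'width': 87.89016152133078}
scene {'fov_y': 54.575737051356946, 'cx': 318.52283528612367, 'cy': 194.12524980750507, 'k1': -0.0355284656890619, 'R': array([[ 0.07552195,  0.99714049,  0.00269662],
       [ 0.78317739, -0.05764237, -0.61912077],
       [-0.61719495,  0.04886914, -0.78529115]]), 't': array([ -28.46766173, -382.54036312, 1466.06888585])}
side {'fov_y': 52.82457374237703, 'cx': 317.14670590193936, 'cy': 200.93742873632763, 'k1': 0.03050110051093661, 'R': array([[-0.94687324, -0.32108555,  0.0183066 ],
       [-0.23290023,  0.64533715, -0.72752831],
       [ 0.2217849 , -0.6931407 , -0.68583338]]), 't': array([ 536.74185603,  211.69505923, 1009.70248997])}
wrist {'fov_y': 62.830372896876845, 'cx': 319.46350635152623, 'cy': 200.52924673648096, 'k1': -0.06994539764169332, 'T_tool_cam': array([[ 9.99999733e-01,  7.30671985e-04, -2.91703632e-05,
        -4.12563120e-01],
       [ 2.34638155e-04, -2.82833873e-01,  9.59168882e-01,
        -1.96665799e+02],
       [ 6.92587465e-04, -9.59168633e-01, -2.82833969e-01,
         7.74072653e+01],
       [ 0.00000000e+00,  0.00000000e+00,  0.00000000e+00,
         1.00000000e+00]])}
```

View pics/scene0.png

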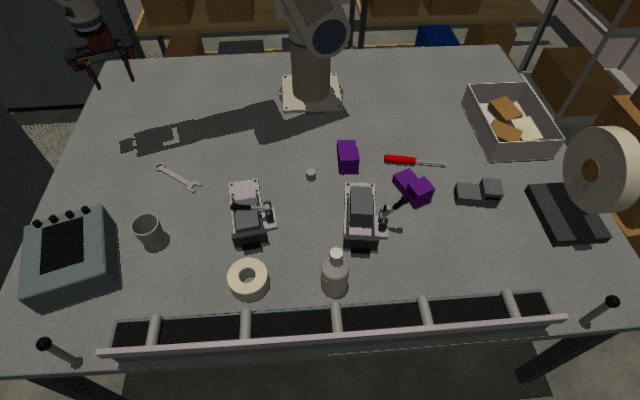

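View pics/side0.png

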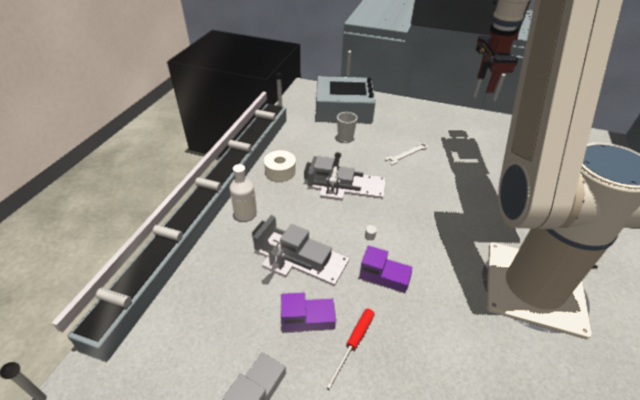

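View pics/wrist0.png

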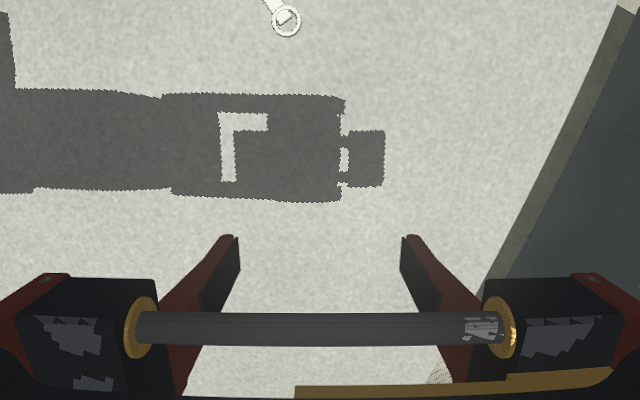

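```bash
python3 - <<'E'
import cv2
a=cv2.imread("pics/scene0.png")[125:260,300:450]; cv2.imwrite("pics/c1.png",cv2.resize(a,None,fx=5,fy=5,interpolation=cv2.INTER_CUBIC)[:600*2,:])
a=cv2.imread("pics/scene0.png")[170:260,330:450]; cv2.imwrite("pics/c1.png",cv2.resize(a,(780,585),interpolation=cv2.INTER_CUBIC))
a=cv2.imread("pics/side0.png")[205:305,240:370]; cv2.imwrite("pics/c2.png",cv2.resize(a,(780,600),interpolation=cv2.INTER_CUBIC))
E
```

```text
(no output)
```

View pics/c1.png

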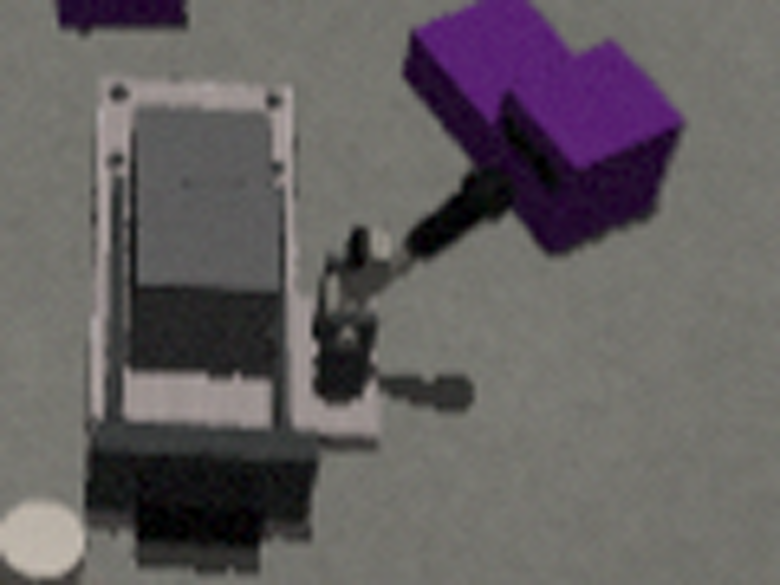

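View pics/c2.png

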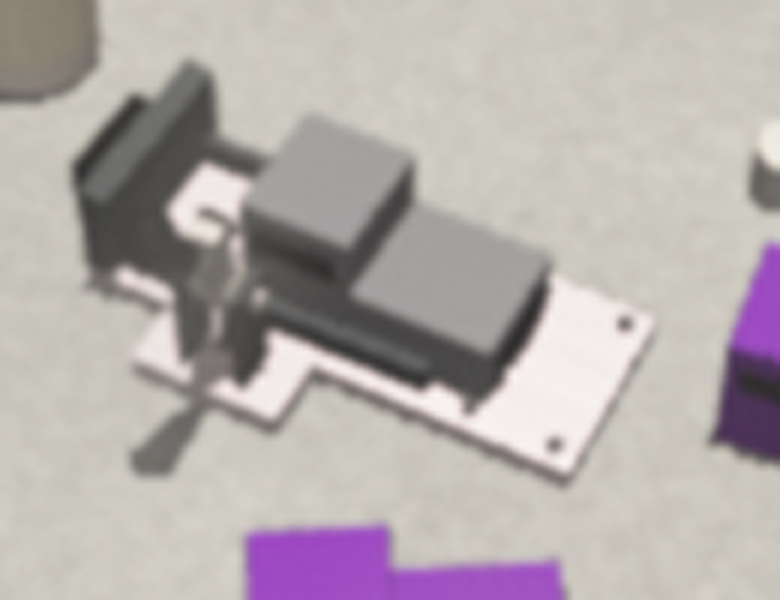

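```bash
cat > h.py <<'E'
import numpy as np, cv2
from workcell import ctrl
from scipy.spatial.transform import Rotation as Ro
def cam(n,obs=None):
    c=ctrl.camera_info(n); f=200/np.tan(np.radians(c['fov_y']/2))
    K=np.array([[f,0,c['cx']],[0,f,c['cy']],[0,0,1.]])
    if n=='wrist':
        obs=obs or ctrl.get_obs()
        T=np.eye(4);T[:3,:3]=Ro.from_rotvec(obs['orientation']).as_matrix();T[:3,3]=obs['ee_pos']
        T=np.linalg.inv(T@c['T_tool_cam']); R,t=T[:3,:3],T[:3,3]
    else: R,t=np.array(c['R']),np.array(c['t'])
    return K,np.array([c['k1'],0,0,0,0.]),R,t
def ray(C,uv):
    K,d,R,t=C
    p=cv2.undistortPoints(np.array([[uv]],float),K,d)[0,0]
    v=R.T@np.array([p[0],p[1],1]); return -R.T@t, v/np.linalg.norm(v)
def plane(C,uv,z):
    o,v=ray(C,uv); return o+v*(z-o[2])/v[2]
def tri(C1,u1,C2,u2):
    o1,a=ray(C1,u1);o2,b=ray(C2,u2)
    s=np.linalg.lstsq(np.c_[a,-b],o2-o1,rcond=None)[0]
    p,q=o1+a*s[0],o2+b*s[1]; return (p+q)/2,np.linalg.norm(p-q)
def proj(C,X):
    K,d,R,t=C; return cv2.projectPoints(np.atleast_2d(np.array(X,float)),cv2.Rodrigues(R)[0],t,K,d)[0][:,0]
E
python3 - <<'E'
from h import *
np.set_printoptions(precision=1,suppress=True)
S=cam('scene');D=cam('side')
s=lambda x,y:(330+x/6.5,170+y/6.5); d=lambda x,y:(240+x/6,205+y/6)
P={'mouth+y':((293,85),(570,480),12),'mouth-y':((100,82),(655,322),12),'hole+y':((273,100),(555,443),12),'hole-y':((118,93),(625,322),12),
'shelf r -y':((135,107),(548,262),47),'shelf r +y':((272,109),(490,355),47),'stop top f -y':((95,425),(205,65),62),'stop top f +y':((318,435),(95,198),62),
'ball':((485,192),(152,458),136),'stopb':((318,458),(82,175),62),'tall rear +y':((280,292),(345,250),77),'tall rear -y':((133,287),(413,160),77)}
for k,(a,b,z) in P.items():
    print(k,plane(S,s(*a),z),plane(D,d(*b),z),*tri(S,s(*a),D,d(*b)))
E
```

```text
mouth+y [467.3 165.3  12. ] [463. 171.  12.] [463.5 167.    6.8] 1.0430697328830347
mouth-y [458.9  75.6  12. ] [452.   80.7  12. ] [453.2  76.3   5.7] 1.0286974053624764
hole+y [475.6 154.6  12. ] [474.1 155.6  12. ] [474.4 154.8  10.7] 0.20560570732207786
hole-y [466.1  83.1  12. ] [464.2  85.1  12. ] [464.5  83.5  10. ] 0.056150898116448106
shelf r -y [503.4  84.   47. ] [498.3  92.7  47. ] [499.   85.9  40.1] 2.4591203858442077
shelf r +y [509.1 144.7  47. ] [506.  147.6  47. ] [506.7 145.4  44. ] 0.035001394328766616
stop top f -y [677.   44.8  62. ] [674.2  47.3  62. ] [675.3  45.1  59.4] 0.11469566278661977
stop top f +y [688.2 132.6  62. ] [686.7 135.8  62. ] [687.4 133.5  59.8] 1.289717796247934
ball [628.2 199.5 136. ] [583.4 295.5 136. ] [595.5 235.7  69.4] 41.29919378746169
stopb [698.8 130.7  62. ] [697.5 125.8  62. ] [698.  129.   63.6] 4.328230478364487
tall rear +y [628.7 125.3  77. ] [572.1 138.9  77. ] [591.5 124.6  41.8] 29.08326645495818
tall rear -y [621.8  66.   77. ] [562.6  82.9  77. ] [582.   63.5  38.6] 28.304021539083
```

```bash
python3 - <<'E'
from h import *
from scipy.optimize import least_squares
np.set_printoptions(precision=3,suppress=True)
S=cam('scene');D=cam('side')
s=lambda x,y:(330+x/6.5,170+y/6.5); d=lambda x,y:(240+x/6,205+y/6)
M=[((-120,45,12),(293,85),(570,480)),((-120,-45,12),(100,82),(655,322)),((100,-45,62),(95,425),(205,65)),((100,45,62),(318,435),(95,198))]
def W(p,q):
    q=np.atleast_2d(q).astype(float);c,n=np.cos(p[2]),np.sin(p[2])
    return np.c_[p[0]+c*q[:,0]-n*q[:,1],p[1]+n*q[:,0]+c*q[:,1],q[:,2]]
def r(p):
    X=W(p,[m[0] for m in M]); 
    return np.r_[(proj(S,X)-[s(*m[1]) for m in M]).ravel(),(proj(D,X)-[d(*m[2]) for m in M]).ravel()]
o=least_squares(r,[580,105,-.137]); print(o.x,o.fun.reshape(-1,2))
p=o.x
for C,k in((S,'shelf s'),(D,'d')):
  pass
c,n=np.cos(p[2]),np.sin(p[2])
for nm,q in (('-y',plane(S,s(135,107),47)),('+y',plane(S,s(272,109),47)),('-yD',plane(D,d(548,262),47)),('+yD',plane(D,d(490,355),47)),('front S-',plane(S,s(133,287),77)),('front S+',plane(S,s(280,292),77)),('tallrearD+',plane(D,d(345,250),77)),('tallrearD-',plane(D,d(413,160),77))):
    e=q[:2]-p[:2]; print(nm, e@[c,n], e@[-n,c])
ball=W(p,(35,58+45,58+78)); print('ball',ball,proj(S,ball),proj(D,ball))
for n_ in('scene','side'):
    im=cv2.imread(f'pics/{n_}0.png'); C=S if n_=='scene' else D
    x0,y0,w=(325,130,128) if n_=='scene' else (230,205,150)
    sc=6 if n_=='scene' else 5
    im=cv2.resize(im[y0:y0+100,x0:x0+w],None,fx=sc,fy=sc,interpolation=cv2.INTER_CUBIC) if n_=='side' else cv2.resize(im[160:260,x0:x0+w],None,fx=sc,fy=sc,interpolation=cv2.INTER_CUBIC)
    if n_=='scene': y0=160
    for q in [(-120,45,12),(-120,-45,12),(100,45,62),(100,-45,62),(-50,32,27),(100,32,27),(-50,-32,27),(35,58,58),(35,103,136)]:
        u=proj(C,W(p,q))[0]; cv2.circle(im,(int((u[0]-x0+.5)*sc),int((u[1]-y0+.5)*sc)),4,(0,255,0),-1)
    cv2.imwrite(f'pics/o_{n_}.png',im)
E
```

```text
[580.266 105.091  -0.144] [[ 0.511  0.144]
 [ 0.557 -0.996]
 [ 0.379 -1.397]
 [ 0.885 -0.906]
 [-1.426 -1.913]
 [-0.842 -1.174]
 [ 0.622 -0.135]
 [ 0.461 -0.031]]
-y -73.00858560373766 -31.91966466587628
+y -76.1563824244482 29.04823781883928
-yD -79.39078599463538 -23.99781170845308
+yD -79.58057658404074 31.467233990896972
front S- 46.71762935960619 -32.77963656322892
front S+ 45.05679592367628 26.936295526368276
tallrearD+ -12.930638609942392 32.31604004059952
tallrearD- -14.339521303088112 -24.50863312452645
ball [[629.65 202.02 136.  ]] [[405.705 199.944]] [[263.544 243.384]]
```

View pics/o_scene.png

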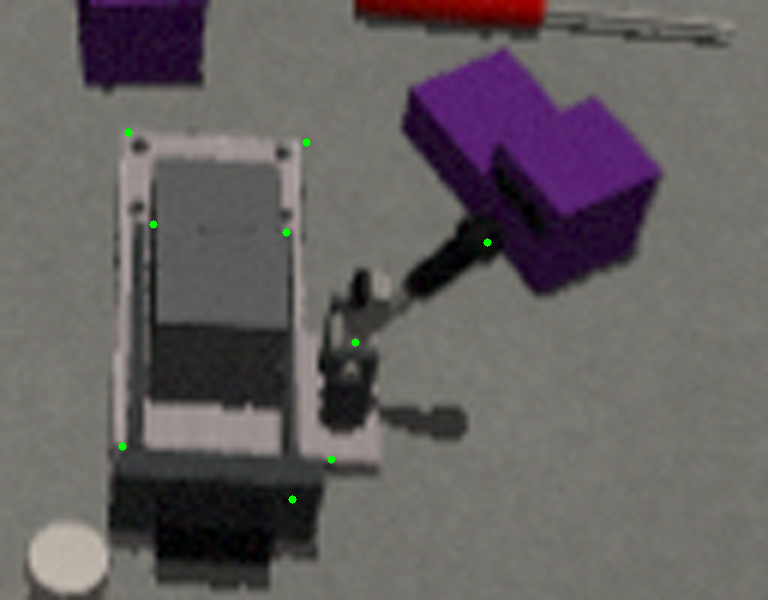

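View pics/o_side.png

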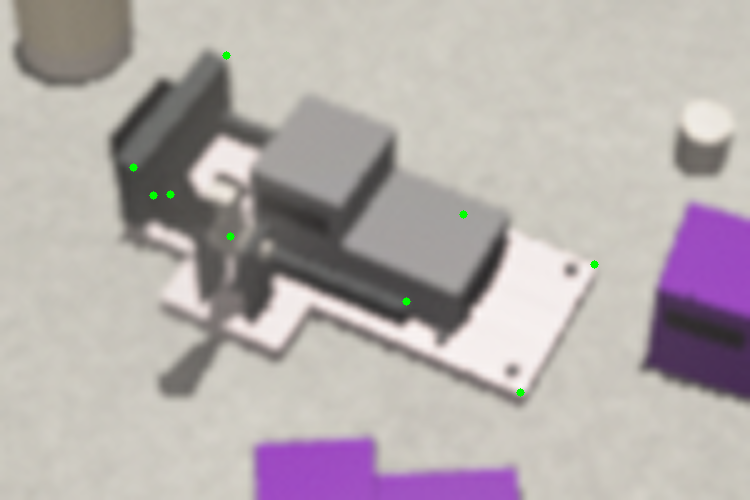

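```bash
python3 - <<'E'
from h import *
S=cam('scene');D=cam('side')
print(plane(S,(398.5,230),0),plane(D,(266,282),0),tri(S,(398.5,230),D,(266,282)))
a=cv2.imread("pics/side0.png")[215:295,245:325]; cv2.imwrite("pics/c3.png",cv2.resize(a,(600,600),interpolation=cv2.INTER_NEAREST))
a=cv2.imread("pics/side0.png")[145:205,295:390]; cv2.imwrite("pics/c4.png",cv2.resize(a,(798,504),interpolation=cv2.INTER_CUBIC))
E
```

```text
[632.13375155 205.74987557   0.        ] [629.45448904 211.39993398   0.        ] (array([630.31636567, 207.75460506,  -4.3162418 ]), np.float64(2.2309378525331924))
```

View pics/c3.png

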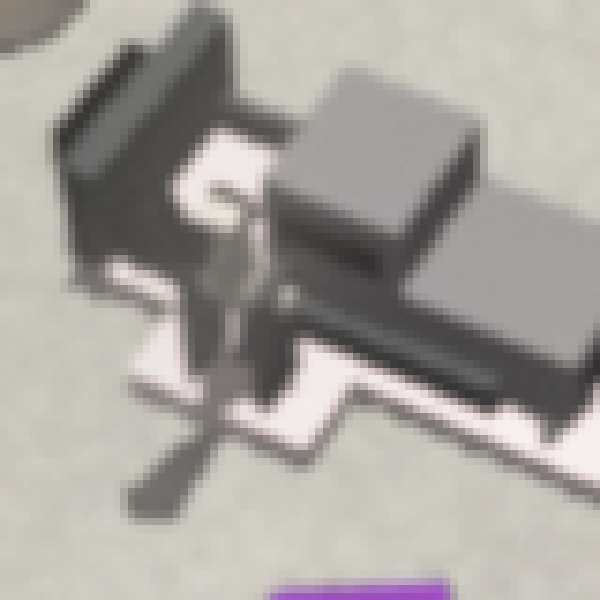

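View pics/c4.png

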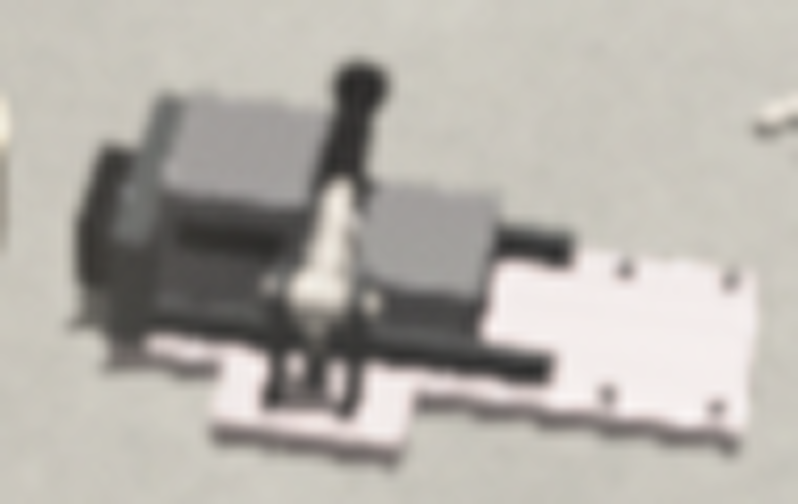

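```bash
python3 - <<'E'
from h import *
np.set_printoptions(precision=3,suppress=True)
S=cam('scene');D=cam('side')
o=ctrl.get_obs(); R=Ro.from_rotvec(o['orientation']).as_matrix(); print(R,o['t'],o['ee_pos'])
print('purple1 near mouth front-bottom corners scene',[plane(S,u,0) for u in ((339,174),(358.5,174))], 'side', [plane(D,u,0) for u in((361,277),(409,290))])
print('purple2 side bottom', [plane(D,u,0) for u in((283,331),(335,327))], plane(S,(415,209),0),plane(S,(431,202),0))
E
```

```text
[[ 0.32  -0.     0.947]
 [-0.947  0.001  0.32 ]
 [-0.001 -1.     0.   ]] 0.15 [ 199.907 -591.651  187.252]
purple1 near mouth front-bottom corners scene [array([412.469,  61.654,   0.   ]), array([416.921, 122.649,   0.   ])] side [array([409.904, 117.729,   0.   ]), array([288.986, 115.74 ,   0.   ])]
purple2 side bottom [array([539.533, 319.541,   0.   ]), array([431.966, 271.509,   0.   ])] [563.775 268.806  -0.   ] [542.015 322.315   0.   ]
```

>>> carry_out(
  delta_pos=[
    [-53.8,-6.3,58.3],
    [-53.8,-6.3,58.3],
    [-53.8,-6.3,58.3],
    [-53.8,-6.3,58.3],
    [-53.8,-6.3,58.3],
    [-53.8,-6.3,58.3],
    [-53.8,-6.3,58.3],
    [-53.8,-6.3,58.3],
    [-53.8,-6.3,58.3],
    [-53.8,-6.3,58.3],
    [-53.8,-6.3,58.3],
    [-53.8,-6.3,58.3],
  ],
  rotation=[
    [0,0.47,0],
    [0,0.47,0],
    [0,0.47,0],
    [0,0.47,0],
    [0,0.47,0],
    [0,0.47,0],
    [0,0.47,0],
    [0,0.47,0],
    [0,0.47,0],
    [0,0.47,0],
    [0,0.47,0],
    [0,0.47,0],
  ],
  hand=255,
)

```text
t: 1.15
ee_pos: [439.2, -153.0, 227.7]
orientation: [-1.137, 1.315, -1.315]
ft_force: [0.3, 0.0, 0.2]
width: 11.3
```

```bash
cat >> h.py <<'E'
def togo(target,yaw,obs=None):
    "tool-frame shift (cm) and turn to reach tool-down pose with tool z at yaw"
    o=obs or ctrl.get_obs(); R=Ro.from_rotvec(o['orientation']).as_matrix()
    z=np.array([np.cos(yaw),np.sin(yaw),0]);y=np.array([0,0,-1.]);x=np.cross(y,z)
    Rt=np.c_[x,y,z]
    return np.round(R.T@(np.array(target)-o['ee_pos'])/10,2),np.round(Ro.from_matrix(R.T@Rt).as_rotvec(),3)
E
python3 - <<'E'
from h import *
o=ctrl.get_obs();print(o['t'],o['ee_pos'],o['qpos'],o['width'],togo((580,105,250),-.144))
E
```

```text
1.15 [ 439.15313532 -152.96396578  227.67673786] [-3.60758731e-01  1.33241798e-01  1.93216415e+00 -1.13300034e-05
  1.07597374e+00  1.35435147e+00] 11.291373259441464 (array([-27.55,  -2.23,  10.23]), array([-0., -0.,  0.]))
```

>>> carry_out(
  delta_pos=[
    [-27.5,-2.2,10.2],
    [-27.5,-2.2,10.2],
    [-27.5,-2.2,10.2],
    [-27.5,-2.2,10.2],
    [-27.5,-2.2,10.2],
    [-27.5,-2.2,10.2],
    [-27.5,-2.2,10.2],
    [-27.5,-2.2,10.2],
    [-27.5,-2.2,10.2],
    [-27.5,-2.2,10.2],
  ],
  rotation=[
    [0,0,0],
    [0,0,0],
    [0,0,0],
    [0,0,0],
    [0,0,0],
    [0,0,0],
    [0,0,0],
    [0,0,0],
    [0,0,0],
    [0,0,0],
  ],
)

```text
t: 1.98
ee_pos: [578.4, 102.3, 248.8]
orientation: [-1.14, 1.315, -1.314]
ft_force: [0.3, -0.7, 0.5]
width: 0.6
```

```bash
python3 - <<'E'
from h import *
o=ctrl.get_obs();print(o['t'],o['ee_pos'],o['qpos'],o['qvel'],o['width'])
im=ctrl.get_image('wrist');cv2.imwrite('pics/w1.png',im[:,:,::-1])
import pickle;pickle.dump(o,open('w1.pkl','wb'))
E
```

```text
1.9833 [578.37247712 102.30592746 248.75042482] [ 1.55032746e-01  3.04803511e-01  1.65674884e+00 -4.04747080e-04
  1.18174337e+00  1.86932218e+00] [-0.02875341 -0.01423244  0.01632935  0.00088759  0.00067693  0.00023227] 0.5689092557772911
```

View pics/w1.png

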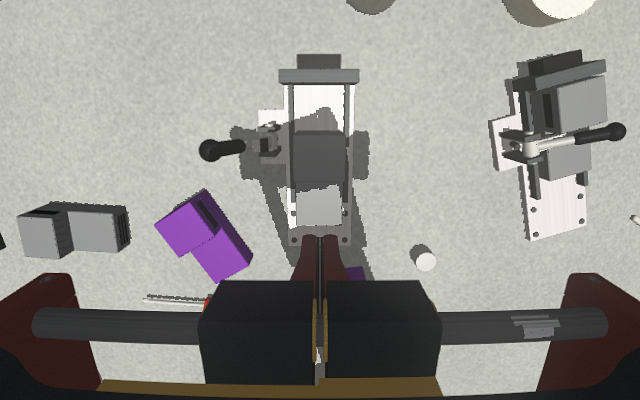

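```bash
python3 - <<'E'
import cv2
a=cv2.imread("pics/w1.png")[45:255,190:380]; cv2.imwrite("pics/c5.png",cv2.resize(a,None,fx=2.85,fy=2.85,interpolation=cv2.INTER_CUBIC))
a=cv2.imread("pics/w1.png")[170:255,260:380]; cv2.imwrite("pics/c6.png",cv2.resize(a,None,fx=6,fy=6,interpolation=cv2.INTER_CUBIC))
E
```

```text
(no output)
```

View pics/c5.png

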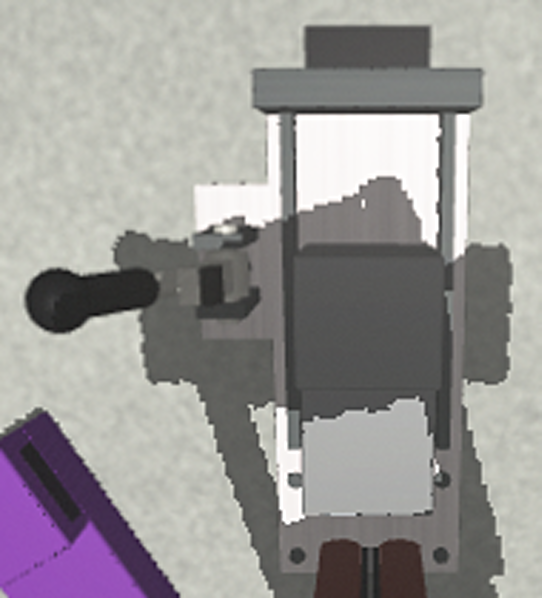

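View pics/c6.png

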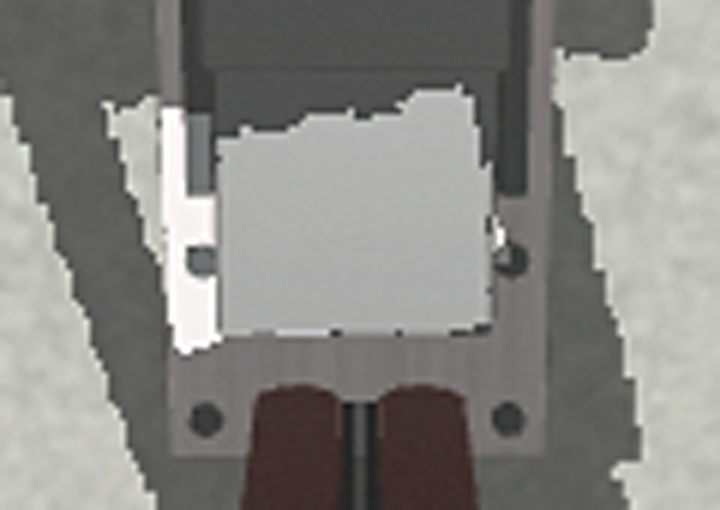

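```bash
cat > fit.py <<'E'
from h import *
import pickle
from scipy.optimize import least_squares
np.set_printoptions(precision=3,suppress=True)
ob=pickle.load(open('w1.pkl','rb'))
S=cam('scene');D=cam('side');Wc=cam('wrist',ob)
s=lambda x,y:(330+x/6.5-.4,170+y/6.5-.4); d=lambda x,y:(240+x/6-.4,205+y/6-.4)
w5=lambda x,y:(190+x/2.85-.3,45+y/2.85-.3); w6=lambda x,y:(260+x/6-.4,170+y/6-.4)
M=[((-120,45,12),s(293,85),d(570,480),w6(168,455)),((-120,-45,12),s(100,82),d(655,322),w6(547,455)),((100,-45,62),None,d(205,65),w5(482,108)),((100,45,62),None,d(95,198),w5(253,108))]
def W(p,q):
    q=np.atleast_2d(q).astype(float);c,n=np.cos(p[2]),np.sin(p[2])
    return np.c_[p[0]+c*q[:,0]-n*q[:,1],p[1]+n*q[:,0]+c*q[:,1],q[:,2]]
def inv(p,X):
    c,n=np.cos(p[2]),np.sin(p[2]);e=X[:2]-p[:2];return np.array([e@[c,n],e@[-n,c],X[2]])
def fit(cams):
  def r(p):
    out=[]
    for m in M:
      X=W(p,m[0])
      for i,C in enumerate((S,D,Wc)):
        if i in cams and m[i+1] is not None: out.append(proj(C,X)[0]-m[i+1])
    return np.ravel(out)
  o=least_squares(r,[580,105,-.137]);return o.x,o.fun.reshape(-1,2)
E
python3 - <<'E'
from fit import *
for c in ((2,),(0,1),(0,1,2)):
    p,f=fit(c);print(c,p);print(f.tolist() if len(c)==1 else np.abs(f).max(0))
    for nm,u,z in (('rear+',w6(217,335),47),('rear-',w6(490,332),47),('tallr+',w5(293,388),77),('tallr-',w5(442,388),77),('front+',w5(293,245),77),('front-',w5(443,245),77),('ball',w5(60,300),136)):
        X=plane(Wc,u,z);print(nm,X,inv(p,X))
print('ball tri',tri(Wc,w5(60,300),S,(404.6,199.5)))
print('rear tri',tri(Wc,w6(217,335),D,d(490,355)),tri(Wc,w6(490,332),D,d(548,262)))
E
```

```text
(2,) [579.501 103.002  -0.141]
[[0.3452696898665977, 0.34130386543270674], [-0.41506296662453224, 0.22373444867812964], [0.27025365072654495, -0.28125689193721826], [-0.2154031487908128, -0.1054276517707251]]
rear+ [509.162 143.51   47.   ] [-75.323  30.246  47.   ]
rear- [501.445  84.919  47.   ] [-74.75  -28.848  47.   ]
tallr+ [574.871 134.391  77.   ] [-8.985 30.43  77.   ]
tallr- [566.294  74.702  77.   ] [ -9.109 -29.872  77.   ]
front+ [631.111 125.053  77.   ] [48.009 29.07  77.   ]
front- [622.823  67.374  77.   ] [ 47.889 -29.201  77.   ]
ball [628.669 199.678 136.   ] [ 35.128 102.615 136.   ]
(0, 1) [579.991 105.719  -0.134]
[0.79  1.562]
rear+ [509.162 143.51   47.   ] [-75.243  27.989  47.   ]
rear- [501.445  84.919  47.   ] [-75.063 -31.108  47.   ]
tallr+ [574.871 134.391  77.   ] [-8.905 27.731 77.   ]
tallr- [566.294  74.702  77.   ] [ -9.43  -32.569  77.   ]
front+ [631.111 125.053  77.   ] [48.078 25.991 77.   ]
front- [622.823  67.374  77.   ] [ 47.57  -32.279  77.   ]
ball [628.669 199.678 136.   ] [ 35.688  99.62  136.   ]
(0, 1, 2) [579.668 103.47   -0.141]
[1.384 2.034]
rear+ [509.162 143.51   47.   ] [-75.441  29.713  47.   ]
rear- [501.445  84.919  47.   ] [-74.832 -29.38   47.   ]
tallr+ [574.871 134.391  77.   ] [-9.103 29.937 77.   ]
tallr- [566.294  74.702  77.   ] [ -9.191 -30.365  77.   ]
front+ [631.111 125.053  77.   ] [47.892 28.611 77.   ]
front- [622.823  67.374  77.   ] [ 47.807 -29.661  77.   ]
ball [628.669 199.678 136.   ] [ 34.967 102.148 136.   ]
ball tri (array([628.756, 199.259, 136.981]), np.float64(0.1430110429457779))
rear tri (array([507.99 , 144.046,  43.453]), np.float64(0.28639114869240945)) (array([500.076,  85.535,  40.588]), np.float64(2.5129716413702687))
```

```bash
python3 - <<'E'
from fit import *
p=[579.5,103,-.141]
for q in ((-103,0,250),(-103,0,24)): X=W(p,q)[0];print(X,togo(X,-.141))
E
```

```text
[477.522 117.475 250.   ] (array([ -0.12,  -0.1 , -10.19]), array([ 0.001, -0.004,  0.001]))
[477.522 117.475  24.   ] (array([ -0.14,  22.5 , -10.16]), array([ 0.001, -0.004,  0.001]))
```

>>> carry_out(
  delta_pos=[
    [-0.1,0,-10.2],
    [-0.1,0,-10.2],
    [-0.1,0,-10.2],
    [-0.1,6,-10.2],
    [-0.1,12,-10.2],
    [-0.1,16,-10.2],
    [-0.1,19,-10.2],
    [-0.1,21,-10.2],
    [-0.1,22.5,-10.2],
    [-0.1,22.5,-10.2],
    [-0.1,22.5,-10.2],
  ],
  rotation=[
    [0,0,0],
    [0,0,0],
    [0,0,0],
    [0,0,0],
    [0,0,0],
    [0,0,0],
    [0,0,0],
    [0,0,0],
    [0,0,0],
    [0,0,0],
    [0,0,0],
  ],
)

```text
t: 2.95
ee_pos: [477.5, 116.8, 24.2]
orientation: [-1.139, 1.317, -1.315]
ft_force: [0.5, 0.9, 0.2]
width: 0.2
```

```bash
python3 - <<'E'
from fit import *
p=[579.5,103,-.141]
o=ctrl.get_obs();print(o['t'],inv(p,o['ee_pos']),o['ft_force'])
im=ctrl.get_image('wrist');cv2.imwrite('pics/w2.png',im[:,:,::-1])
im=ctrl.get_image('side');cv2.imwrite('pics/s2.png',cv2.resize(im[190:310,220:420,::-1],None,fx=4,fy=4))
E
```

```text
2.95 [-102.974   -0.652   24.166] [0.48  0.913 0.232]
```

View pics/w2.png

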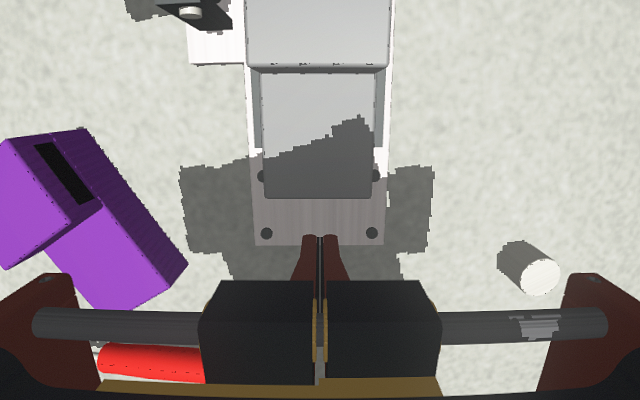

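View pics/s2.png

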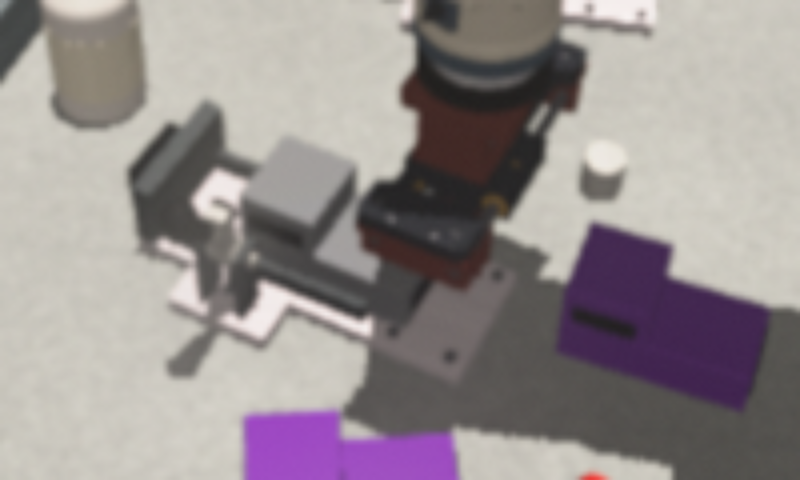

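>>> carry_out(
  delta_pos=[
    [0,0,0.6],
    [0,0,1.2],
    [0,0,1.8],
    [0,0,2.4],
    [0,0,3.0],
    [0,0,3.6],
    [0,0,4.2],
    [0,0,4.8],
    [0,0,5.3],
    [0,0,5.8],
    [0,0,6.2],
    [0,0,6.4],
  ],
  rotation=[
    [0,0,0],
    [0,0,0],
    [0,0,0],
    [0,0,0],
    [0,0,0],
    [0,0,0],
    [0,0,0],
    [0,0,0],
    [0,0,0],
    [0,0,0],
    [0,0,0],
    [0,0,0],
  ],
)

```text
t: 4.05
ee_pos: [542.4, 108.9, 24.4]
orientation: [-1.137, 1.315, -1.315]
ft_force: [-0.5, -1.0, -0.4]
width: 0.5
```

```bash
python3 - <<'E'
from fit import *
p=[579.5,103,-.141]
o=ctrl.get_obs();print(o['t'],inv(p,o['ee_pos']),o['ft_force'])
im=ctrl.get_image('wrist');cv2.imwrite('pics/w3.png',im[:,:,::-1])
E
```

```text
4.05 [-37.61    0.634  24.399] [-0.545 -1.041 -0.381]
```

View pics/w3.png

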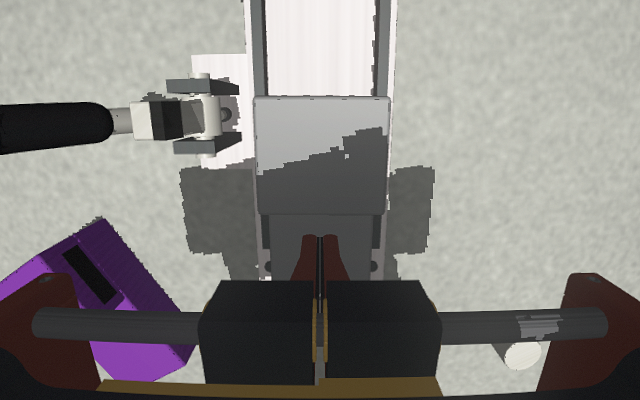

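```bash
python3 - <<'E'
from fit import *
p=[579.5,103,-.141]
C=cam('wrist')
for u in ((256,98),(388,98),(258,213),(388,213)): print(inv(p,plane(C,u,77)))
E
```

```text
[42.636 27.526 77.   ]
[ 42.505 -28.435  77.   ]
[-8.721 29.361 77.   ]
[ -8.869 -31.144  77.   ]
```

```bash
python3 - <<'E'
from fit import *
im=ctrl.get_image('side');cv2.imwrite('pics/s3.png',cv2.resize(im[190:310,220:420,::-1],None,fx=4,fy=4))
im=ctrl.get_image('scene');cv2.imwrite('pics/sc3.png',cv2.resize(im[130:260,290:450,::-1],None,fx=4.5,fy=4.5))
E
```

```text
(no output)
```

View pics/s3.png

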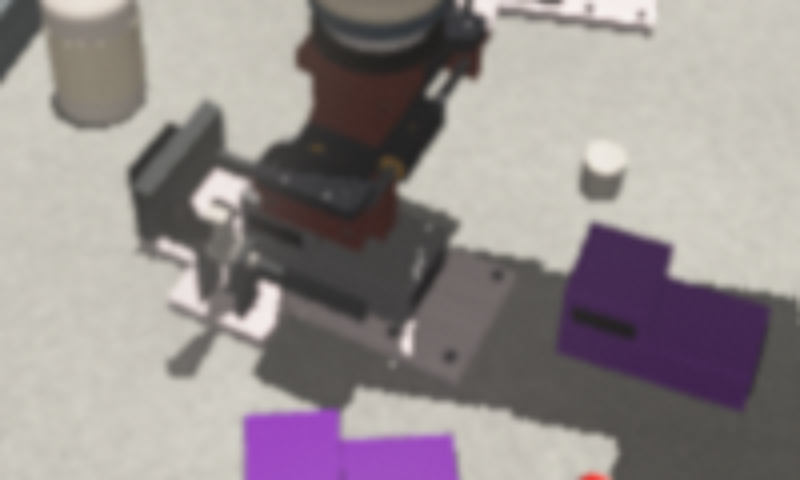

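View pics/sc3.png

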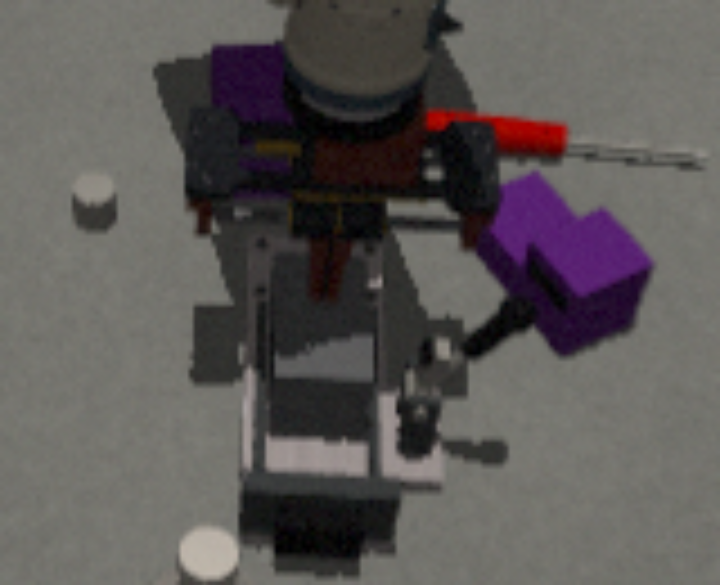

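```bash
python3 - <<'E'
from fit import *
p=[579.5,103,-.141]
o=ctrl.get_obs();X=o['ee_pos'];print(X,o['t'],o['ft_force'],o['qvel'])
for nm,C in(('S',S),('D',D),('W',cam('wrist'))): print(nm,proj(C,X),proj(C,X+[0,0,25]),[proj(C,W(p,q)) for q in ((-75,0,47),(-37,0,47))])
for z in(24,47,60):print(inv(p,plane(S,(362.2,196.2),z)))
E
```

```text
[541.609 108.94   24.318] 4.2 [ 0.208 -0.781  0.103] [ 0.001 -0.004  0.011  0.001 -0.     0.001]
S [[360.509 201.162]] [[361.283 195.827]] [array([[360.983, 186.364]]), array([[361.015, 196.693]])]
D [[313.02  254.585]] [[313.132 248.3  ]] [array([[326.212, 253.99 ]]), array([[312.749, 248.551]])]
W [[319.783 229.221]] [[319.798 245.303]] [array([[320.841, 298.614]]), array([[320.756, 241.485]])]
[-57.128   5.537  24.   ]
[-39.006   3.366  47.   ]
[-28.763   2.139  60.   ]
```

```bash
python3 - <<'E'
from fit import *
X0=np.array([199.9,-591.6,187.2]);R=Ro.from_rotvec([-1.34495268,0.96685329,-0.96478726]).as_matrix()
for nm,C in(('S',S),('D',D)): print(nm,[proj(C,X0+R@np.array(v,float))[0] for v in((-44,0,0),(44,0,0),(-50,0,0),(50,0,0),(-44,-25,0),(44,-25,0))])
a=cv2.imread("pics/scene0.png")[20:110,50:150]; cv2.imwrite("pics/c7.png",cv2.resize(a,None,fx=6,fy=6,interpolation=cv2.INTER_CUBIC))
a=cv2.imread("pics/side0.png")[20:110,455:555]; cv2.imwrite("pics/c8.png",cv2.resize(a,None,fx=6,fy=6,interpolation=cv2.INTER_CUBIC))
Wc=cam('wrist')
o=ctrl.get_obs();R=Ro.from_rotvec(o['orientation']).as_matrix()
for v in ((0,0,0),(0,0,10),(0,0,-10),(0,-19,0),(0,-30,10)): print(v,proj(Wc,o['ee_pos']+R@np.array(v,float)))
a=cv2.imread("pics/w3.png")[200:300,260:380]; cv2.imwrite("pics/c9.png",cv2.resize(a,None,fx=6,fy=6,interpolation=cv2.INTER_CUBIC))
E
```

```text
S [array([135.376,  89.484]), array([105.671,  96.743]), array([137.37 ,  88.999]), array([103.616,  97.248]), array([132.399,  82.657]), array([102.161,  89.93 ])]
D [array([485.38 , 100.548]), array([477.529,  87.382]), array([485.944, 101.493]), array([477.021,  86.529]), array([487.834,  93.426]), array([479.768,  80.422])]
(0, 0, 0) [[319.783 229.221]]
(0, 0, 10) [[319.798 214.502]]
(0, 0, -10) [[319.767 243.526]]
(0, -19, 0) [[319.792 241.072]]
(0, -30, 10) [[319.816 232.274]]
```

View pics/c7.png

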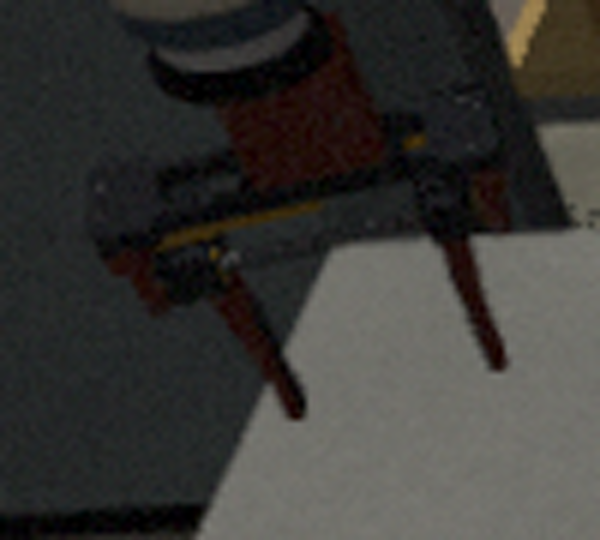

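View pics/c9.png

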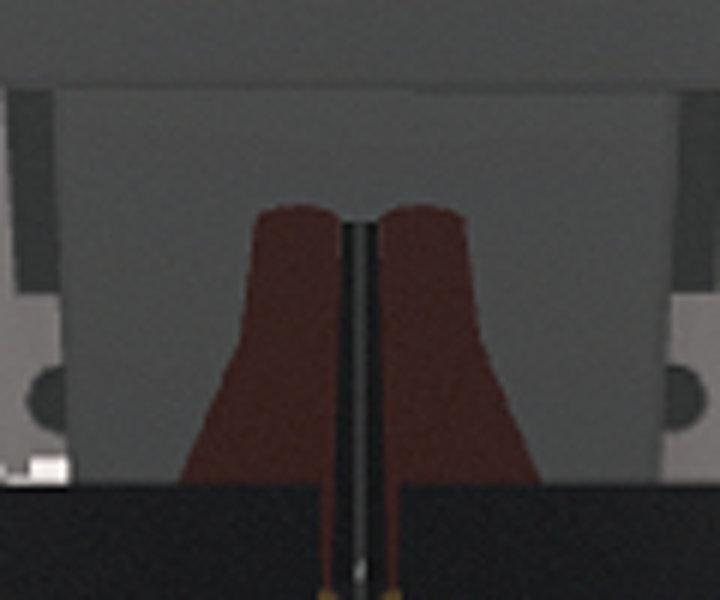

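View pics/c8.png

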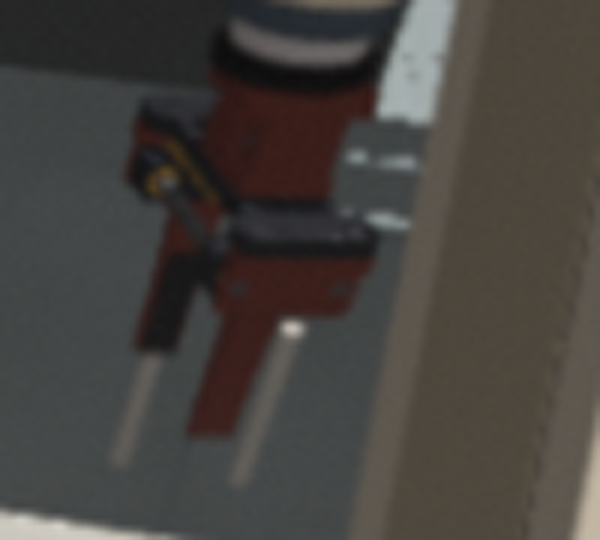

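The fingertips passed over the shelf without moving the cartridge. All views put the real finger ends about 25–35 mm above the reported TCP, so I'll back out, lower by 29 mm and retry.

>>> carry_out(
  delta_pos=[
    [0,-0.5,-2],
    [0,-0.5,-4],
    [0,-0.5,-6],
    [0,-0.5,-6.6],
    [0,-0.5,-6.6],
    [0,1,-6.6],
    [0,2,-6.6],
    [0,2.6,-6.6],
    [0,2.9,-6.6],
    [0,2.9,-6.6],
  ],
  rotation=[
    [0,0,0],
    [0,0,0],
    [0,0,0],
    [0,0,0],
    [0,0,0],
    [0,0,0],
    [0,0,0],
    [0,0,0],
    [0,0,0],
    [0,0,0],
  ],
)

```text
t: 5.03
ee_pos: [476.3, 118.3, -5.4]
orientation: [-1.139, 1.316, -1.314]
ft_force: [-0.1, 0.2, 0.6]
width: 0.7
```

```bash
python3 - <<'E'
from fit import *
p=[579.5,103,-.141]
o=ctrl.get_obs();print(o['t'],inv(p,o['ee_pos']),o['ft_force'])
im=ctrl.get_image('wrist');cv2.imwrite('pics/w4.png',im[:,:,::-1])
im=ctrl.get_image('scene');cv2.imwrite('pics/sc4.png',cv2.resize(im[130:260,290:450,::-1],None,fx=4.5,fy=4.5))
E
```

```text
5.0333 [-104.325    0.633   -5.41 ] [-0.11   0.161  0.582]
```

View pics/w4.png

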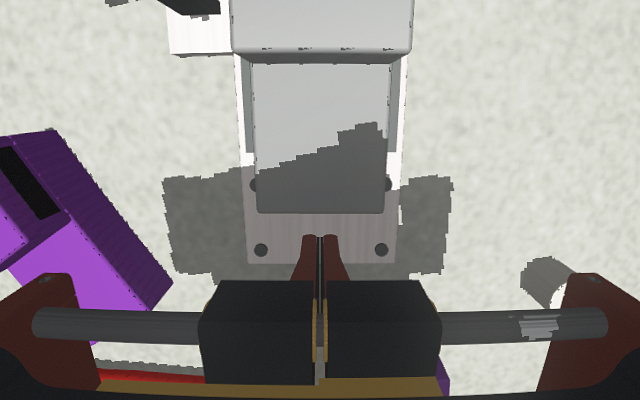

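View pics/sc4.png

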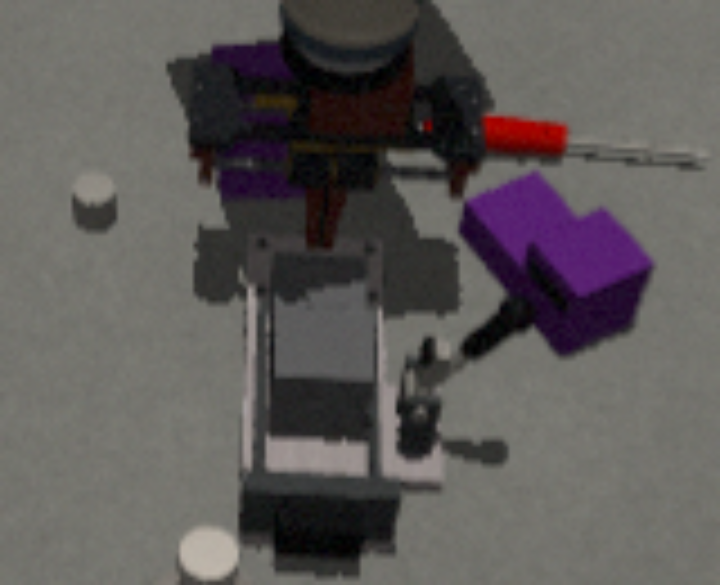

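>>> carry_out(
  delta_pos=[
    [0,0,0.6],
    [0,0,1.2],
    [0,0,1.8],
    [0,0,2.3],
    [0,0,2.7],
    [0,0,3.1],
    [0,0,3.5],
    [0,0,3.9],
    [0,0,3.9],
  ],
  rotation=[
    [0,0,0],
    [0,0,0],
    [0,0,0],
    [0,0,0],
    [0,0,0],
    [0,0,0],
    [0,0,0],
    [0,0,0],
    [0,0,0],
  ],
)

```text
t: 5.88
ee_pos: [516.3, 112.8, -4.5]
orientation: [-1.136, 1.314, -1.315]
ft_force: [-0.8, -0.3, -0.6]
width: 0.7
```

```bash
python3 - <<'E'
from fit import *
p=[579.5,103,-.141]
o=ctrl.get_obs();print(o['t'],inv(p,o['ee_pos']),o['ft_force'])
im=ctrl.get_image('wrist');cv2.imwrite('pics/w5.png',im[:,:,::-1])
E
```

```text
5.8833 [-63.948   0.849  -4.511] [-0.836 -0.308 -0.553]
```

View pics/w5.png

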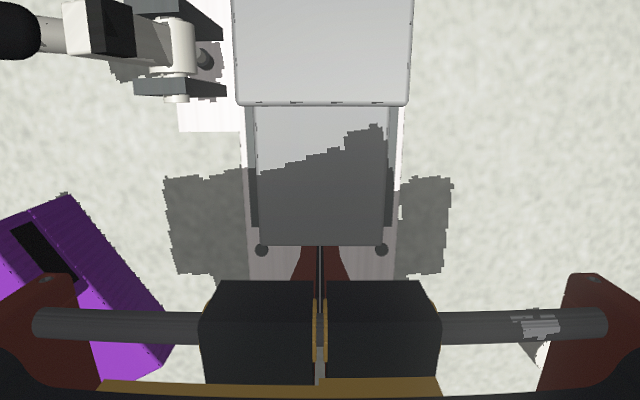

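```bash
python3 - <<'E'
from fit import *
p=[579.5,103,-.141]
C=cam('wrist')
for u,z in (((260,245),47),((385,245),47),((238,104),77),((409,104),77)): print(inv(p,plane(C,u,z)))
E
```

```text
[-52.077  29.751  47.   ]
[-52.217 -30.691  47.   ]
[13.445 28.586 77.   ]
[ 13.321 -29.764  77.   ]
```

>>> carry_out(
  delta_pos=[
    [0,0,0.4],
    [0,0,0.8],
    [0,0,1.2],
    [0,0,1.6],
    [0,0,2.0],
    [0,0,2.3],
    [0,0,2.6],
    [0,0,2.8],
    [0,0,3.0],
    [0,0,3.1],
    [0,0,3.1],
  ],
  rotation=[
    [0,0,0],
    [0,0,0],
    [0,0,0],
    [0,0,0],
    [0,0,0],
    [0,0,0],
    [0,0,0],
    [0,0,0],
    [0,0,0],
    [0,0,0],
    [0,0,0],
  ],
)

```text
t: 6.85
ee_pos: [546.1, 108.4, -4.5]
orientation: [-1.137, 1.314, -1.315]
ft_force: [-0.1, 0.2, -0.0]
width: -0.1
```

>>> carry_out(
  delta_pos=[
    [0,0,0.1],
    [0,0,0.2],
    [0,0,0.3],
    [0,0,0.3],
  ],
  rotation=[
    [0,0,0],
    [0,0,0],
    [0,0,0],
    [0,0,0],
  ],
)

```text
t: 7.18
ee_pos: [548.9, 108.0, -4.5]
orientation: [-1.137, 1.314, -1.315]
ft_force: [-2.0, -0.3, 1.2]
width: 0.6
```

```bash
python3 - <<'E'
from fit import *
p=[579.5,103,-.141]
o=ctrl.get_obs();print(o['t'],inv(p,o['ee_pos']),o['ft_force'])
im=ctrl.get_image('wrist');cv2.imwrite('pics/w6.png',im[:,:,::-1])
E
```

```text
7.1833 [-31.02    0.645  -4.529] [-1.958 -0.346  1.197]
```

View pics/w6.png

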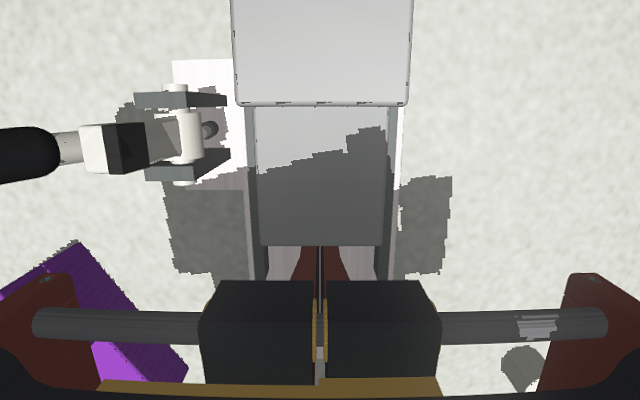

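>>> carry_out(
  delta_pos=[
    [0,0,0.1],
    [0,0,0.2],
    [0,0,0.2],
  ],
  rotation=[
    [0,0,0],
    [0,0,0],
    [0,0,0],
  ],
)

```text
t: 7.48
ee_pos: [548.8, 107.8, -4.7]
orientation: [-1.14, 1.317, -1.313]
ft_force: [-7.6, 3.2, 6.6]
width: 0.4
```

>>> carry_out(
  delta_pos=[
    [0,0,0.1],
    [0,0,0.2],
    [0,0,0.2],
  ],
  rotation=[
    [0,0,0],
    [0,0,0],
    [0,0,0],
  ],
)

```text
t: 7.73
ee_pos: [548.6, 107.7, -4.9]
orientation: [-1.143, 1.32, -1.312]
ft_force: [-12.3, 4.6, 11.3]
width: 0.8
```

```bash
python3 - <<'E'
from fit import *
p=[579.5,103,-.141]
o=ctrl.get_obs();print(o['t'],inv(p,o['ee_pos']),o['ft_force'])
C=cam('wrist',o)
im=ctrl.get_image('wrist');cv2.imwrite('pics/w7.png',im[:,:,::-1])
im=ctrl.get_image('side');cv2.imwrite('pics/s7.png',cv2.resize(im[190:310,220:420,::-1],None,fx=4,fy=4))
im=ctrl.get_image('scene');cv2.imwrite('pics/sc7.png',cv2.resize(im[130:260,290:450,::-1],None,fx=4.5,fy=4.5))
for u,z in (((260,245),47),((385,245),47),((238,104),77),((409,104),77)): print(inv(p,plane(C,u,z)))
E
```

```text
7.7333 [-31.255   0.301  -4.861] [-12.288   4.639  11.349]
[-18.55   29.147  47.   ]
[-18.746 -31.097  47.   ]
[47.006 27.856 77.   ]
[ 46.873 -29.952  77.   ]
```

View pics/s7.png

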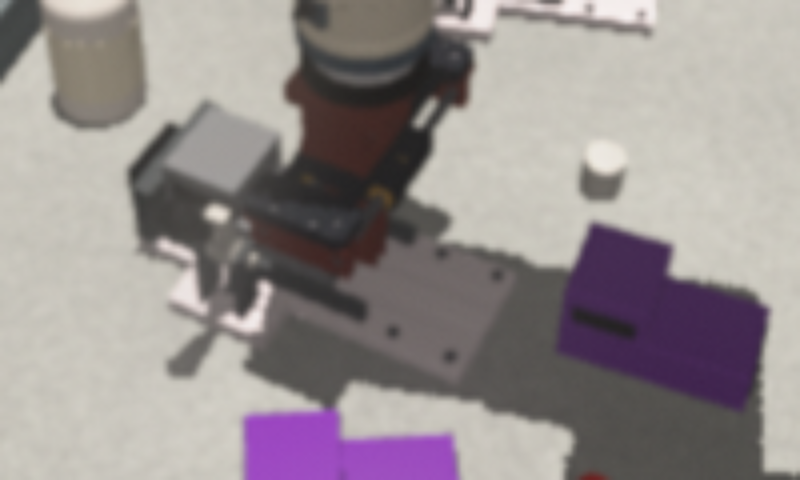

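View pics/sc7.png

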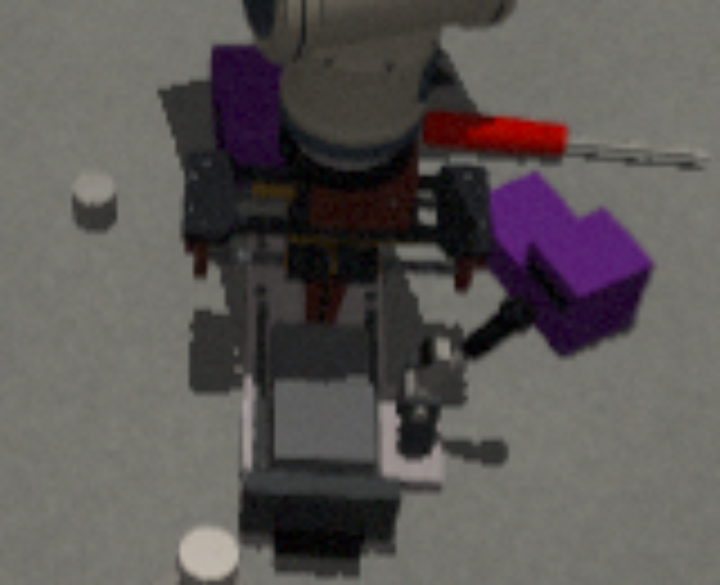

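```bash
python3 - <<'E'
from fit import *
p=[579.5,103,-.141]
for q in ((-75,0,-2),(-75,0,190),(35,150,190),(35,150,95)): X=W(p,q)[0];print(q,X,togo(X,-.141))
E
```

```text
(-75, 0, -2) [505.244 113.54   -2.   ] (array([ 0.05, -0.25, -4.38]), array([ 0.007, -0.003,  0.001]))
(-75, 0, 190) [505.244 113.54  190.   ] (array([  0.07, -19.45,  -4.51]), array([ 0.007, -0.003,  0.001]))
(35, 150, 190) [635.233 246.593 190.   ] (array([-14.97, -19.55,   6.43]), array([ 0.007, -0.003,  0.001]))
(35, 150, 95) [635.233 246.593  95.   ] (array([-14.98, -10.05,   6.5 ]), array([ 0.007, -0.003,  0.001]))
```

>>> carry_out(
  delta_pos=[
    [0,0,-2],
    [0,0,-4.5],
    [0,-4,-4.8],
    [0,-8,-4.8],
    [0,-12,-4.8],
    [0,-16,-4.8],
    [0,-19.5,-4.8],
    [0,-19.5,-4.8],
    [-4,-19.5,-1.5],
    [-8,-19.5,1],
    [-12,-19.5,4],
    [-15,-19.5,6.1],
  ],
  rotation=[
    [0,0,0],
    [0,0,0],
    [0,0,0],
    [0,0,0],
    [0,0,0],
    [0,0,0],
    [0,0,0],
    [0,0,0],
    [0,0,0],
    [0,0,0],
    [0,0,0],
    [0,0,0],
  ],
)

```text
t: 8.88
ee_pos: [623.2, 234.7, 190.4]
orientation: [-1.136, 1.314, -1.315]
ft_force: [1.1, -0.9, 0.1]
width: 0.5
```

>>> carry_out(
  delta_pos=[
    [0,0,0],
    [0,0,0],
  ],
  rotation=[
    [0,0,0],
    [0,0,0],
  ],
)

```text
t: 9.05
ee_pos: [622.5, 234.8, 189.1]
orientation: [-1.139, 1.313, -1.313]
ft_force: [-0.7, -0.9, -1.4]
width: 0.5
```

```bash
python3 - <<'E'
from fit import *
p=[579.5,103,-.141]
o=ctrl.get_obs();print(o['t'],inv(p,o['ee_pos']),o['ft_force'])
X=W(p,(35,150,95))[0];print(togo(X,-.141))
C=cam('wrist',o);print(proj(C,W(p,[(35,103,136),(40,30,47)])))
im=ctrl.get_image('wrist');cv2.imwrite('pics/w8.png',im[:,:,::-1])
E
```

```text
9.05 [ 24.053 136.54  189.068] [-0.734 -0.854 -1.424]
(array([-1.35,  9.41,  1.09]), array([-0.   , -0.001,  0.   ]))
[[362.216 191.566]
 [420.887 165.302]]
```

View pics/w8.png

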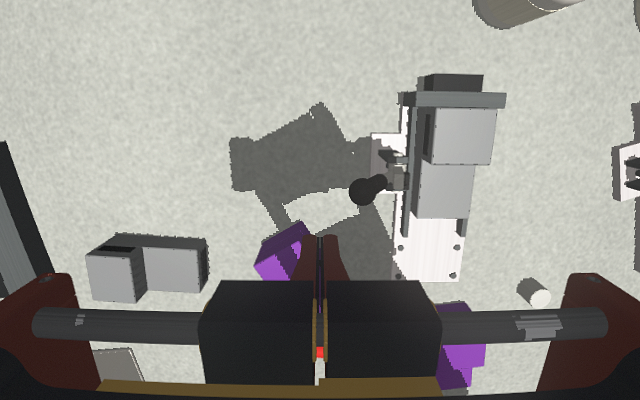

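>>> carry_out(
  delta_pos=[
    [-1.4,0,1.0],
    [-1.4,3,1.0],
    [-1.4,6,1.0],
    [-1.4,8,1.0],
    [-1.4,9.3,1.0],
    [-1.4,9.3,1.0],
    [-1.4,9.3,1.0],
  ],
  rotation=[
    [0,0,0],
    [0,0,0],
    [0,0,0],
    [0,0,0],
    [0,0,0],
    [0,0,0],
    [0,0,0],
  ],
)

```text
t: 9.68
ee_pos: [633.1, 245.1, 97.5]
orientation: [-1.138, 1.315, -1.315]
ft_force: [0.3, -0.3, 0.5]
width: 0.3
```

```bash
python3 - <<'E'
from fit import *
p=[579.5,103,-.141]
o=ctrl.get_obs();print(o['t'],inv(p,o['ee_pos']),o['ft_force'])
im=ctrl.get_image('wrist');cv2.imwrite('pics/w9.png',im[:,:,::-1])
im=ctrl.get_image('scene');cv2.imwrite('pics/sc9.png',cv2.resize(im[130:260,310:470,::-1],None,fx=4.5,fy=4.5))
im=ctrl.get_image('side');cv2.imwrite('pics/s9.png',cv2.resize(im[170:310,200:360,::-1],None,fx=4,fy=4))
E
```

```text
9.6833 [ 33.073 148.195  97.533] [ 0.343 -0.327  0.546]
```

View pics/w9.png

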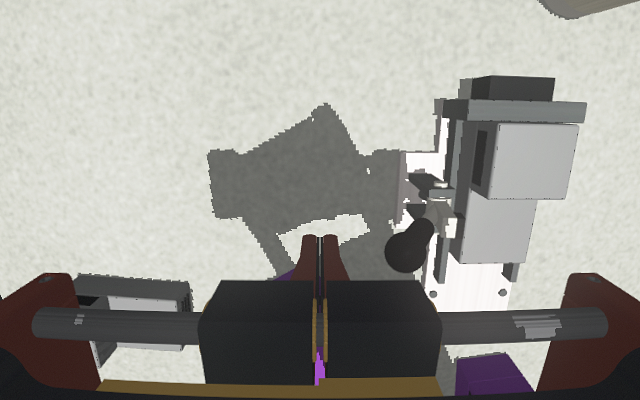

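View pics/sc9.png

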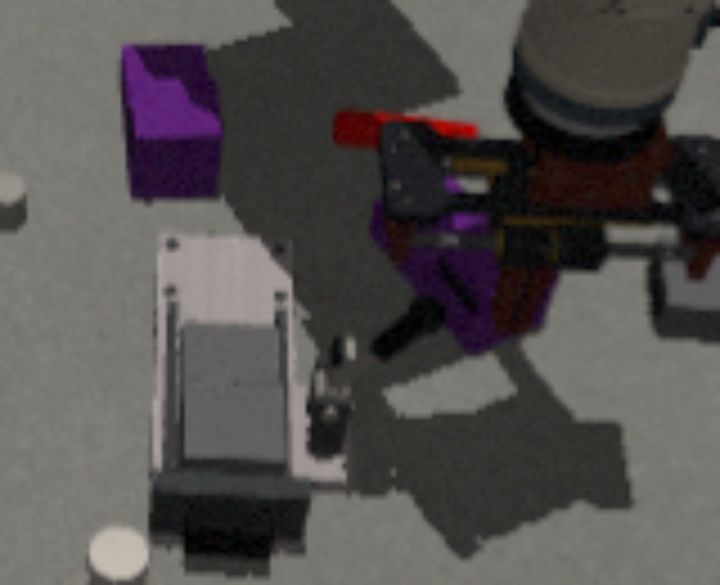

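View pics/s9.png

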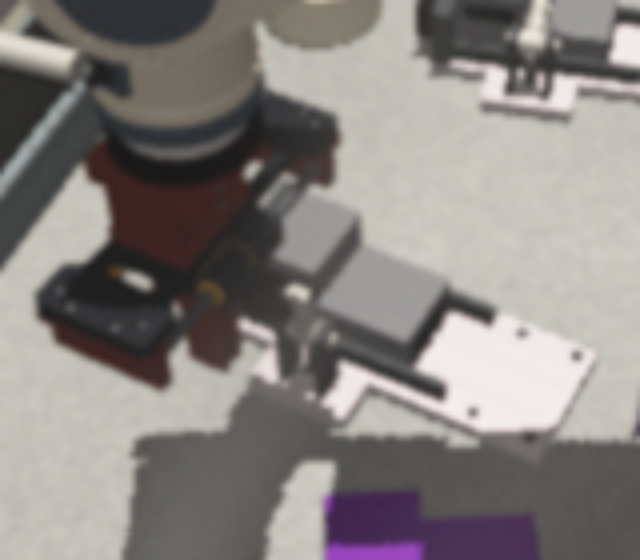

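>>> carry_out(
  delta_pos=[
    [0.8,0,0],
    [1.6,0,0],
    [2.3,0,0],
    [2.8,0,0],
    [3.3,0,0],
    [3.8,0,0],
    [4.3,0,0],
    [4.3,0,0],
  ],
  rotation=[
    [0,0,0],
    [0,0,0],
    [0,0,0],
    [0,0,0],
    [0,0,0],
    [0,0,0],
    [0,0,0],
    [0,0,0],
  ],
)

```text
t: 10.5
ee_pos: [629.5, 204.2, 99.8]
orientation: [-1.13, 1.313, -1.315]
ft_force: [1.0, 4.8, 5.3]
width: 0.6
```

```bash
python3 - <<'E'
from fit import *
p=[579.5,103,-.141]
o=ctrl.get_obs();print(o['t'],inv(p,o['ee_pos']),o['ft_force'])
im=ctrl.get_image('wrist');cv2.imwrite('pics/w10.png',im[:,:,::-1])
E
```

```text
10.5 [ 35.311 107.269  99.847] [0.989 4.826 5.302]
```

View pics/w10.png

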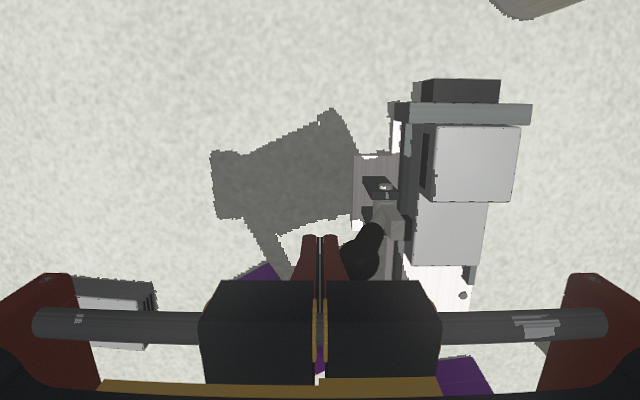

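>>> carry_out(
  delta_pos=[
    [0.6,0.2,-0.1],
    [1.2,0.3,-0.1],
    [1.8,0.3,-0.1],
    [2.4,0.3,-0.1],
    [3.0,0.3,-0.1],
    [3.5,0.3,-0.1],
    [4.0,0.3,-0.1],
    [4.4,0.3,-0.1],
    [4.4,0.3,-0.1],
  ],
  rotation=[
    [0,0,0],
    [0,0,0],
    [0,0,0],
    [0,0,0],
    [0,0,0],
    [0,0,0],
    [0,0,0],
    [0,0,0],
    [0,0,0],
  ],
)

```text
t: 11.3
ee_pos: [619.3, 158.6, 94.0]
orientation: [-1.139, 1.316, -1.315]
ft_force: [-0.1, 0.0, -0.5]
width: 0.7
```

```bash
python3 - <<'E'
from fit import *
p=[579.5,103,-.141]
o=ctrl.get_obs();print(o['t'],inv(p,o['ee_pos']),o['ft_force'])
im=ctrl.get_image('wrist');cv2.imwrite('pics/w11.png',im[:,:,::-1])
E
```

```text
11.3 [31.591 60.665 94.006] [-0.058  0.007 -0.457]
```

View pics/w11.png

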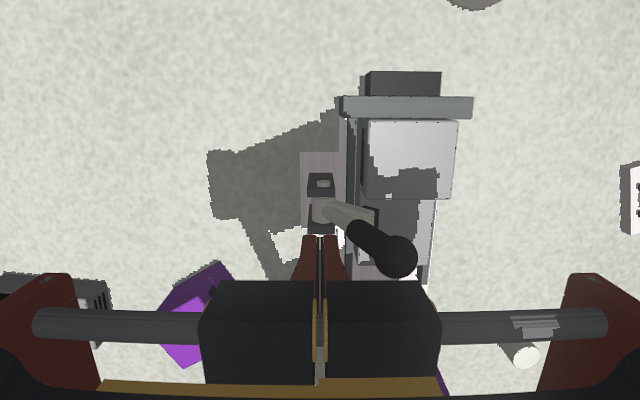

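```bash
python3 - <<'E'
from fit import *
p=[579.5,103,-.141]
C=cam('wrist')
for a in np.radians([-30,0,20,30,40,50,60,70]): print(a,proj(C,W(p,(35,58-90*np.sin(a),58+90*np.cos(a)))))
for u in ((364,121),(456,124)): print(inv(p,plane(C,u,77)))
E
```

```text
-0.5235987755982988 [[239.521 253.075]]
0.0 [[326.419 263.918]]
0.3490658503988659 [[387.665 258.479]]
0.5235987755982988 [[412.243 252.491]]
0.6981317007977318 [[430.978 245.147]]
0.8726646259971648 [[443.571 237.105]]
1.0471975511965976 [[450.359 228.919]]
1.2217304763960306 [[452.04  221.001]]
[98.803 32.737 77.   ]
[ 97.276 -27.112  77.   ]
```

>>> carry_out(
  delta_pos=[
    [0,0,0],
    [0,0,0],
    [0,0,0],
  ],
  rotation=[
    [0,0,0],
    [0,0,0],
    [0,0,0],
  ],
)

```text
t: 11.6
ee_pos: [619.9, 160.1, 94.4]
orientation: [-1.138, 1.315, -1.314]
ft_force: [0.4, -0.2, 0.2]
width: 0.6
```

```bash
python3 - <<'E'
from fit import *
o=ctrl.get_obs();print(o['t'],o['ft_force'])
im=ctrl.get_image('wrist');cv2.imwrite('pics/w12.png',im[:,:,::-1])
E
```

```text
11.6 [ 0.397 -0.151  0.215]
```

View pics/w12.png

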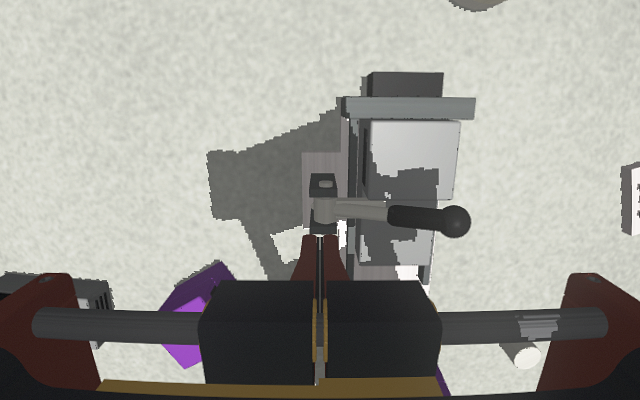

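>>> carry_out(
  delta_pos=[
    [0,-3,0],
    [0,-7,0],
    [0,-11,0],
    [0,-15,0],
    [0,-16,-2],
    [0,-16,-4],
    [0,-16,-4],
    [0,-16,-4],
  ],
  rotation=[
    [0,0,0],
    [0,0,0],
    [0,0,0],
    [0,0,0],
    [0,0,0],
    [0,0,0],
    [0,0,0],
    [0,0,0],
  ],
)

```text
t: 12.32
ee_pos: [580.0, 165.9, 254.8]
orientation: [-1.138, 1.314, -1.314]
ft_force: [0.3, -0.1, -0.6]
width: 0.5
```

```bash
python3 - <<'E'
from fit import *
p=[579.5,103,-.141]
o=ctrl.get_obs();print(o['t'],o['ft_force'],o['ee_pos'])
C=cam('wrist',o)
im=ctrl.get_image('wrist');cv2.imwrite('pics/w13.png',im[:,:,::-1])
im=ctrl.get_image('scene');cv2.imwrite('pics/sc13.png',im[:,:,::-1])
for a in (60,67,70): a=np.radians(a);print(proj(C,W(p,(35,58-90*np.sin(a),58+90*np.cos(a)))))
print('stop',proj(C,W(p,[(100,30,77),(100,-30,77),(-20,30,47),(-20,-30,47)])))
E
```

```text
12.3167 [ 0.3   -0.073 -0.582] [579.951 165.908 254.811]
[[397.572 137.921]]
[[399.983 137.049]]
[[400.603 136.673]]
stop [[349.518  75.035]
 [404.612  75.483]
 [345.392 177.432]
 [392.703 177.438]]
```

View pics/w13.png

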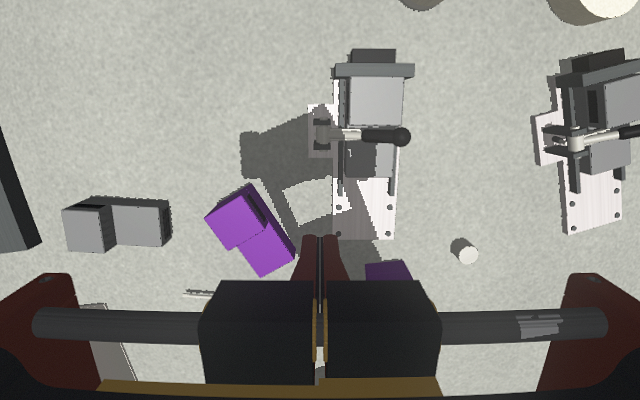

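View pics/sc13.png

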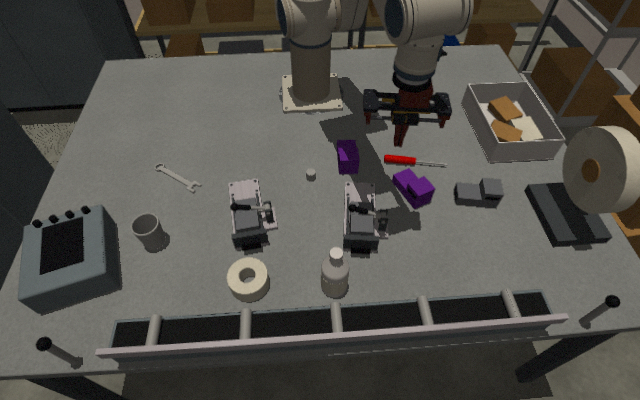

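Both levers are locked, the cartridge sits against the stop with no gap, and the bystanders are where they were. The ball is at (401,137), as predicted for 70°. I'm handing the job in.

```bash
python3 -c "
from workcell import ctrl
print(ctrl.close_job())"
```

```text
the job is handed in; nothing more can be done
None
```

The cartridge in the left dock (dock_a) is home against its end stop and that dock's lever has snapped into lock. I handed the job in at about 12.4 s. No verdict was reported.

- **First push failed:** it passed over the low shelf without moving anything. The images showed the fingertips about 30 mm higher than the reported TCP (tool tip position), which disagrees with the stated tool frame. I lowered the tool by 29 mm and repeated the push.
- **Cartridge:** it stopped advancing and the push force rose to about 12 N along the channel. The push also put about 11 N upward on the tool. The rear face measured x ≈ -18.6 mm against a nominal -20 mm, which is within the calibration error. No gap to the stop is visible.
- **Lever:** after the finger pushed it past the dead point, it snapped over on its own. The ball is at the pixel predicted for 70° (401,137).
- **Everything else:** in the last pictures, dock_b's lever and cartridge, the bystanders and the purple look-alikes show no visible movement. I compared these by eye and did not measure them. The arm ended clear of everything, with about 0.6 N on the wrist.

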